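# Set up the bench torque checker

### The job

Set up the torque checker for the blue range. Pick up the adapter with the blue band and push it, bore first, onto the square drive that sticks out of the sloping panel until the spring ball clicks and it sits fully home; then turn the range selector clockwise, click by click, until it rests in the blue position. Leave the adapter seated and let go of everything; do not disturb the orange adapter or the other things on the bench.

Things in the scene. Friction and masses are not known exactly. Their poses are not given: they have to be found in the camera images.
- torque_checker: Light grey wedge console, fixed, 150 mm deep (x), 240 wide (y), 40 high in front, 110 at the back. Origin: centre of its underside on the bench; x: front to back, y: left, z: up. Its black panel slopes 25 degrees, facing up and front; a square drive (left half) and a range selector (right half) stand square out of it at mid height, 130 mm apart. Blank display above the drive.
- drive: Fixed bright steel square drive, 20 x 20 mm, 22 tall, on a round boss 62 mm wide that stands 4 mm above the panel. Origin: centre of the boss's top face, where the square begins and on which the adapter's open end rests when home. z: along the drive, out of the panel (25 degrees from vertical); x: up the slope; y: left; x and y are square to the drive's faces.
- drive_ball (a joint): Brass spring ball in the drive's -x (lower) face, 11.5 mm above the drive's origin, sticking out 4 mm. 0 m when out, 0.004 pressed in. Pressed 1 to 2 mm while a bore slides over it; springs back out (under 0.5 mm) when it clicks into the bore's dimple as the adapter gets home. Pushing over it takes about 10 N (the adapter's weight is not enough).
- selector (a joint): Selector angle, rad; grows clockwise (seen facing the panel). Five detents 25 degrees (0.436 rad, one click) apart between stops at 0 and 1.745, marked by dots: white 0, green 0.436, yellow 0.873, blue 1.309, red 1.745. Starts in the white or green position. Passing a click takes about 0.15 N m; left between two detents it falls into the nearer one.
- selector_grip (a point): Middle of the selector's grip bar, on its axis, 33 mm above the panel. Grey disc 58 mm wide, top 8 mm above the panel; on it a bar 56 mm long, 16 thick, up to 45 mm above the panel. x: along the bar to its white pointer line; y: across the bar; z: turning axis, out of the panel. At 0 the pointer stands 50 degrees left of straight up the slope, at blue 25 degrees right of it.
- adapter_blue: Dark steel square-drive adapter with a blue band, standing on its open end on the bench. Body 40 x 40 mm, 60 tall; on top a plain 20 mm square stub, 22 tall (82 in all). About 0.3 kg. Origin: centre of the open lower end; z: along the axis to the stub; x and y: square to the outer faces (every quarter turn is alike).
- blue_bore (a point): Point on the blue adapter's axis 12 mm above its open end, level with the dimples; axes as the adapter's. The square bore opens downward: 22 mm wide, 24 deep, 3 mm chamfer at the mouth, its walls parallel to the outer faces. A window (dimple) 9 mm high in each wall takes the drive's ball, so any of the four turns fits; black round plugs cover the windows outside.
- adapter_orange: Like the blue adapter in shape and size but with an orange band; stands on its open end, to be left alone. Origin: centre of its lower end.
- bottle: White solvent bottle, 71 mm diameter, 148 mm tall; bystander. Origin: centre of its underside.
- felt_tin: Round white tin with a green lid, 66 mm diameter, 30 mm high; bystander. Origin: centre of its underside.
- marker: Blue and white marker pen lying on the bench, 135 mm long, 17 mm thick; bystander. Origin: middle of its underside.
There are look-alikes about, which are no part of the job. Leave any turquoise look-alike of the adapter_blue alone.

How it is judged:
On the way, in this order (a step that is already met when the one before it is completed fails the run):
1. the blue adapter is fully home on the square drive with the ball clicked into its dimple (z of adapter_blue in the frame of drive between -0.003 and 0.0025 m and distance between adapter_blue and drive below 0.0045 m and angle between the z axis of adapter_blue and the z axis of drive, either way round below 0.08 rad and value of joint drive_ball below 0.0008 m), for 0.2 s.
2. then the selector is turned to the blue position (value of joint selector between 1.209 and 1.409 rad), for 0.2 s.
At the end, for the whole second after the job is handed in: The blue adapter sits on the drive: its open end within 2.5 mm of the boss along the drive, its origin within 4.5 mm of the drive's, axes within 0.08 rad, and the ball sprung back out (under 0.8 mm); the selector rests within 0.1 rad of blue (1.309 rad); both are at rest (all of step 1 and all of step 2 and linear speed of adapter_blue below 0.02 m/s and velocity of joint selector between -0.1 and 0.1 rad/s); the robot touches nothing.
It fails at once if the orange adapter is moved more than 20 mm (distance of adapter_orange from where it was at the start of the episode above 0.02 m).
It fails at once if another thing on the bench (bottle, tin, marker) is moved more than 30 mm (distance of any of bottle, felt_tin, marker from where it was at the start of the episode above 0.03 m).
It also fails if it takes over 51 s, if anything falls off the work surface, if the arm or the gripper's body presses on something with over 40 N, if the wrist force passes 120 N, or if a joint passes its speed limit or range.

### The arm

A 7-joint arm with a two-finger parallel gripper is mounted at the origin on a cart in front of the work surface, level with it; the furniture and walls round the work are solid. World frame = base frame: x ahead of the robot, y to its left, z up, the work surface at z = 0. Lengths are in m, angles in rad, forces in N, time in s.
With the tool pointing down it reaches from about 0.425 to 0.875 m from the base axis. Payload 4.7 kg.
Tool frame: the origin (TCP) lies midway between the tips of the shut fingers; the grasp point (between the pads) lies 19 mm behind it; x points along the fingers, z is the direction in which the jaws open and shut, and the axes are right-handed (so a half turn about x gives the same grasp; the last joint's range is limited). The gripper opens to 87 mm and grips with 3 to 60 N. Pads are 19 mm wide; open, the fingers measure 117 mm over their backs; the gripper's body (75 mm by 190 mm) begins 51 mm behind the grasp point.
Start: joints at [-1.117, 0.321, -0.07, 1.45, 0.023, 1.371, -0.057], TCP at [0.277, 0.588, 0.223] pointing down, gripper open.
Joint ranges: [-2.86, 2.86], [-0.3, 2.09], [-1.38, 1.24], [0.06, 2.45], [-1.56, 4.7], [0.09, 2.05], [-2.69, 2.69]. Speed limits (rad/s): [2.57, 2.57, 3.14, 3.14, 3.14, 3.14, 3.14].

### API

Orientations are given as a rotation vector (axis times angle).
In Python, from bench import ctrl, vision, close_job gives the robot as it stands. The module is installed in compiled form; this text tells all that it offers.
- The arm moves only by the tool servo_tool, never from a script. Its argument "commands" is a list that holds one entry, the list of rows, each a list of 7 numbers: the turn, a rotation vector about the tool's x, y, z in degrees, then the shift along the tool's x, y, z in mm, then the finger opening in mm, from 0 to 87. In form: [[[wx, wy, wz, x, y, z, grip], ...]]. A call has 1 to 5 rows; each row is the pose to reach, as a shift and turn from the pose commanded when the call began, along the tool's axes at that moment; what a row does not reach only later rows make up. A row lasts 1/8 s, in which the tool goes at most 62.5 mm and 10.7 degrees, less where a joint would pass 70% of its speed; a pose out of reach is approached as far as the arm can. A call with a gripper value outside its range is refused whole. The fingers move at their own pace and stop on an object; "newtons" is the grip in N (left out, the last holds). Time passes only in rows, so rows that repeat a pose let the fingers close. It gives the time, the measured TCP pose, the force and the opening at its end, in the units of the state.
- ctrl.get_state(): the state, without advancing time (a new reading comes with each control period).
- vision.get_image(name): name is "side" or "top" or "wrist"; returns the picture (384x512x3 uint8, red, green, blue); there is no depth.
- vision.camera_info(name): a dict with "fov_y" (degrees; the focal length in pixels is half the picture's height over the tangent of half this angle, whatever the lens; pixels are square), "cx", "cy" (the principal point, pixels), "pose" (4x4, takes a point from camera to world coordinates). Camera axes: x right, y down, z forward; pixel columns grow to the right and rows downward; lengths in m; the calibration is good to about 2 mm. A picture is of the moment at which its call begins: read the wrist's pose just before it. camera_info takes no time and is no camera call; for the wrist camera it gives the pose at the moment of the call.
- close_job(): hands the job in, once; it reports no verdict.
The state is a dict: "time": time; "joint_positions": joint angles; "qd": joint speeds; "joint_torque": joint torques, N m; "position": TCP position; "tool_rot": TCP orientation; "ft_force": force on the tool from outside, world axes, zero at the start; "torque": the same for the moment, N m; "grip_width": opening from 0.0 (shut) to 1.0 (fully open).
Only numpy, scipy, OpenCV 4.12 (cv2) and the standard library are available. Lean on these libraries where they do the work, as an engineer would, in place of code of your own. Each camera call takes 0.05 s, during which the arm holds its last target. There are 200 camera calls.

## Working session

There is one attempt and no reset: what is moved stays moved. The work goes in short steps, Python scripts to look and compute and a tool call to move; the robot and the scene stay as the last step left them, time stands still between calls to the robot, and variables do not carry over. Pictures are saved under pics/ and viewed, about 8 in all and at most 12, crops included, and the job is handed in when it is done.

Besides the shell and the picture viewer there is one more tool, called after ">>>" in YAML: its name, and indented under it one key for each argument. servo_tool: Moves the arm, as the interface text tells. Its arguments: {"type":"object","properties":{"commands":{"type":"array"},"newtons":{"type":"number"}},"required":["commands"]}

```bash
mkdir -p pics
cat > h.py <<'E'
import numpy as np, cv2
from scipy.spatial.transform import Rotation as R
from bench import ctrl, vision, close_job
def K(n):
    i=vision.camera_info(n); return i, 192/np.tan(np.radians(i['fov_y'])/2)
def ray(n,uv,info=None):
    i,f=info or K(n); P=np.array(i['pose'])
    d=P[:3,:3]@np.array([(uv[0]-i['cx'])/f,(uv[1]-i['cy'])/f,1]); return P[:3,3],d/np.linalg.norm(d)
def onz(n,uv,z,info=None):
    o,d=ray(n,uv,info); return o+d*(z-o[2])/d[2]
def proj(n,p,info=None):
    i,f=info or K(n); P=np.array(i['pose']); q=P[:3,:3].T@(np.array(p)-P[:3,3]); return np.array([f*q[0]/q[2]+i['cx'],f*q[1]/q[2]+i['cy']])
def tri(a,b):
    (o1,d1),(o2,d2)=a,b
    A=np.stack([d1,-d2],1); t=np.linalg.lstsq(A,o2-o1,rcond=None)[0]
    p,q=o1+d1*t[0],o2+d2*t[1]; return (p+q)/2,np.linalg.norm(p-q)
def snap(n,fn=None):
    im=vision.get_image(n)[:,:,::-1].copy()
    if fn: cv2.imwrite('pics/'+fn,im)
    return im
E
python3 - <<'E'
from h import *
np.set_printoptions(precision=4,suppress=True)
ims=[]
for n in('side','top','wrist'):
    im=snap(n,n+'0.png'); i,f=K(n); print(n,f,i['cx'],i['cy']); print(np.array(i['pose'])); 
s=ctrl.get_state(); print(s['time'],s['position'],s['tool_rot'],R.from_rotvec(s['tool_rot']).as_matrix())
a=cv2.imread('pics/side0.png');b=cv2.imread('pics/top0.png')
cv2.imwrite('pics/both.png',cv2.resize(np.hstack([a,b]),(800,300)))
E
```

```text
side 374.4208245024054 250.5637633048884 194.81066272217802
[[ 0.9473 -0.2039  0.2472  0.3231]
 [-0.3204 -0.6209  0.7154 -0.704 ]
 [ 0.0077 -0.7569 -0.6535  0.8181]
 [ 0.      0.      0.      1.    ]]
top 390.6942862964735 248.32102938575477 188.00991120542471
[[ 0.0817 -0.9717  0.2218  0.38  ]
 [-0.9967 -0.0802  0.0159  0.1091]
 [ 0.0023 -0.2223 -0.975   1.0656]
 [ 0.      0.      0.      1.    ]]
wrist 341.27399014243457 258.57369306724746 186.55847769155764
[[ 0.4244  0.8776  0.2229  0.2154]
 [ 0.9055 -0.4111 -0.1054  0.6171]
 [-0.0009  0.2466 -0.9691  0.3842]
 [ 0.      0.      0.      1.    ]]
0.15 [0.2766 0.5877 0.2217] [-0.8804  1.387   0.8789] [[-0.0006 -0.9049  0.4257]
 [-0.0014  0.4257  0.9049]
 [-1.     -0.0001 -0.0015]]
```

View pics/top0.png

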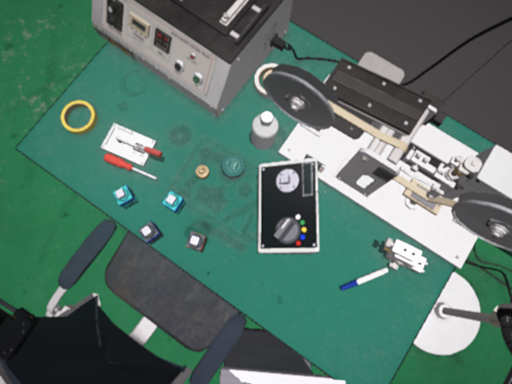

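View pics/side0.png

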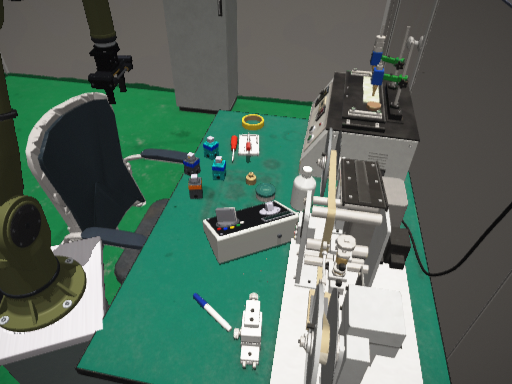

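Candidates for the blue adapter (top image): turquoise (122,195), turquoise (173,202), dark blue band (149,232), orange (197,241). In the side view they are at (211,147), (219,167), (192,160) and (195,185). I choose the dark blue one at top (149,232), side (192,160), and check it in a crop with measurements.

Run:
```python
from h import *
np.set_printoptions(precision=4,suppress=True)
t=cv2.imread('pics/top0.png');s=cv2.imread('pics/side0.png')
c=cv2.resize(t[180:260,105:215],None,fx=5,fy=5,interpolation=cv2.INTER_CUBIC)[:400,:400]
a=cv2.resize(t[180:256,105:215],(550,380),interpolation=cv2.INTER_CUBIC)
a=cv2.resize(t[180:255,105:205],(400,300),interpolation=cv2.INTER_CUBIC)
b=cv2.resize(s[130:205,165:265],(400,300),interpolation=cv2.INTER_CUBIC)
c=cv2.resize(t[155:260,250:330],(228*1,300),interpolation=cv2.INTER_CUBIC)
d=cv2.resize(s[190:265,195:305],(440,300),interpolation=cv2.INTER_CUBIC)
cv2.imwrite('pics/crop1.png',np.vstack([np.hstack([a,b]),np.hstack([c,d,np.zeros((300,132,3),np.uint8)])]))
for n,u in(('top',(122,195)),('top',(173,202)),('top',(149,230)),('top',(197,241))): print(u,onz(n,u,.082))
for n,u in(('side',(211,140)),('side',(219,160)),('side',(192,154)),('side',(195,178))): print(u,onz(n,u,.082))
for u in((258,251),(318,250),(259,165),(315,159)): print(u,onz('top',u,.04),onz('top',u,.11))
```

```text
(122, 195) [0.5587 0.4472 0.082 ]
(173, 202) [0.5513 0.3143 0.082 ]
(149, 230) [0.4751 0.3656 0.082 ]
(197, 241) [0.4576 0.2421 0.082 ]
(211, 140) [0.5628 0.4338 0.082 ]
(219, 160) [0.5581 0.3049 0.082 ]
(192, 154) [0.4792 0.3678 0.082 ]
(195, 178) [0.4605 0.2339 0.082 ]
(258, 251) [0.4481 0.0871 0.04  ] [0.4435 0.0886 0.11  ]
(318, 250) [ 0.4635 -0.0682  0.04  ] [ 0.4578 -0.0561  0.11  ]
(259, 165) [0.6799 0.1021 0.04  ] [0.6594 0.1025 0.11  ]
(315, 159) [ 0.7096 -0.0496  0.04  ] [ 0.6871 -0.0388  0.11  ]
```

View pics/crop1.png

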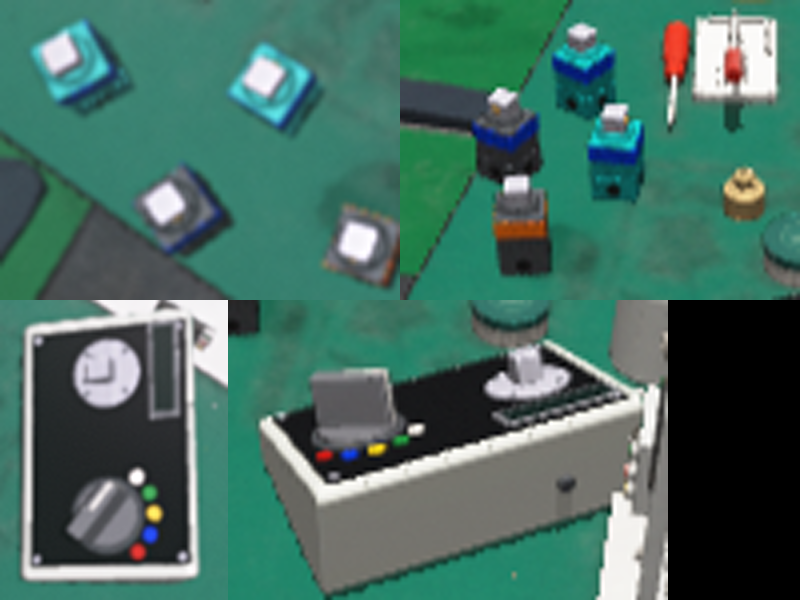

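The crop shows that the (149,232)/(192,160) part is the dark steel one with a blue band; (122,195) and (173,202) are the turquoise look-alikes. The display is on the image-right side of the console, so up-slope is about world -y. Next I work out the checker pose roughly and a viewing move.

```bash
cat >> h.py <<'E'
def st():
    s=ctrl.get_state(); return s,np.array(s['position']),R.from_rotvec(s['tool_rot']).as_matrix()
def rel(Rt,pt,Rc=None,pc=None):
    if Rc is None: _,pc,Rc=st()
    w=R.from_matrix(Rc.T@Rt).as_rotvec(degrees=True); d=1000*Rc.T@(np.array(pt)-pc)
    print('rel turn',w.round(1),'shift',d.round(1)); return w,d
def frame(xd,zd):
    x=np.array(xd,float);x/=np.linalg.norm(x);z=np.array(zd,float);z-=x*(z@x);z/=np.linalg.norm(z)
    return np.stack([x,np.cross(z,x),z],1)
E
python3 - <<'E'
from h import *
np.set_printoptions(precision=4,suppress=True)
print('boss',onz('top',(287.2,180.5),.0786),'sel disc',onz('top',(287.5,230.2),.082))
print('arm tip',tri(ray('top',(110,224)),ray('side',(185,157))))
print('bottle',onz('top',(264,117),.148),'tin',onz('top',(232,166),.03))
s,p,Rc=st()
i,f=K('wrist'); P=np.array(i['pose']); print('cam in tool',Rc.T@(P[:3,3]-p),Rc.T@P[:3,:3])
for yaw in(25,):
    z=[np.cos(np.radians(yaw)),np.sin(np.radians(yaw)),0]
    Rt=frame([0,0,-1],z); pt=np.array([.475,.366,.20])-Rt[:,1]*0.03*1
    rel(Rt,pt); print(Rt)
    P2=np.eye(4); P2[:3,:3]=Rt@Rc.T@P[:3,:3]; P2[:3,3]=pt+Rt@Rc.T@(P[:3,3]-p)
    j=dict(i,pose=P2); print('adapter px',proj('w',(.477,.367,.082),(j,f)),'tip px',proj('w',pt,(j,f)))
E
```

```text
boss [0.6328 0.026  0.0786] sel disc [0.5032 0.0178 0.082 ]
arm tip (array([ 0.4815,  0.5027, -0.0183]), np.float64(0.021770397847906207))
bottle [0.7744 0.0998 0.148 ] tin [0.6739 0.1759 0.03  ]
cam in tool [-0.1625  0.0678  0.0003] [[-0.0006 -0.2465  0.9691]
 [ 0.0014 -0.9691 -0.2465]
 [ 1.      0.0012  0.001 ]]
rel turn [39.8 -0.1  0. ] shift [  21.9 -297.  -135.4]
[[ 0.     -0.4226  0.9063]
 [ 0.      0.9063  0.4226]
 [-1.      0.      0.    ]]
adapter px [260.6676 147.0442] tip px [257.6356 236.8355]
```

>>> servo_tool:
  commands:
    - [[8,0,0,0,-50,-20,87],[16,0,0,5,-100,-45,87],[24,0,0,10,-150,-70,87],[32,0,0,15,-205,-95,87],[40,0,0,20,-255,-115,87]]

```text
time: 0.78
position: [0.4598, 0.3734, 0.2024]
tool_rot: [-0.335, 1.545, 0.335]
ft_force: [0.3, 0.8, -0.6]
grip_width: 1.001
```

>>> servo_tool:
  commands:
    - [[0,0,0,0,-45,13,87],[0,0,0,0,-45,13,87]]

```text
time: 1.02
position: [0.4926, 0.335, 0.2023]
tool_rot: [-0.335, 1.544, 0.331]
ft_force: [0.3, 0.3, 0.1]
grip_width: 0.999
```

Run:
```python
from h import *
np.set_printoptions(precision=4,suppress=True)
s,p,Rc=st(); print(s['time'],p,Rc); snap('wrist','w1.png')
print(proj('wrist',(.477,.367,.082)))
```

```text
1.025 [0.4926 0.335  0.2023] [[ 0.0012 -0.4117  0.9113]
 [-0.0024  0.9113  0.4117]
 [-1.     -0.0027  0.0002]]
[258.57   144.5758]
```

View pics/w1.png

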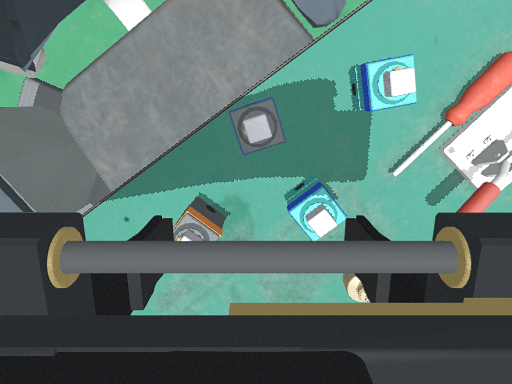

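The wrist picture shows the blue adapter at (258,127), its body's corners about (230,116), (270,98), (286,138) and (245,155). The two turquoise ones are at (388,82) and (317,213), the orange one at (197,220).

Run:
```python
from h import *
np.set_printoptions(precision=4,suppress=True)
im=cv2.imread('pics/w1.png'); x0,y0=215,85; c=im[y0:y0+85,x0:x0+85]
hsv=cv2.cvtColor(c,cv2.COLOR_BGR2HSV); b,g,r=[c[:,:,k].astype(int) for k in range(3)]
def rect(m,name,z):
    m=cv2.morphologyEx(m.astype(np.uint8),cv2.MORPH_OPEN,np.ones((3,3)))
    k=max(cv2.findContours(m,cv2.RETR_EXTERNAL,cv2.CHAIN_APPROX_NONE)[0],key=cv2.contourArea)
    rc=cv2.minAreaRect(k); pts=cv2.boxPoints(rc)+[x0,y0]
    w=np.array([onz('wrist',q,z) for q in pts]); e=np.diff(w,axis=0)
    print(name,'px',np.add(rc[0],[x0,y0]),'centre',w.mean(0),'edges mm',1000*np.linalg.norm(e,axis=1),'ang',np.degrees(np.arctan2(e[:,1],e[:,0]))%90)
rect((hsv[:,:,2]>150)&(hsv[:,:,1]<60),'stub',.082)
rect((r>g-12),'body',.055)
rect((g<b+2),'body2',.055)
```

```text
stub px [257.1246 128.3986] centre [0.4704 0.3785 0.082 ] edges mm [19.2871 19.3065 19.603 ] ang [41.6636 42.5863 41.952 ]
body px [257.303  125.8809] centre [0.4705 0.3783 0.055 ] edges mm [39.6858 39.8279 40.9208] ang [41.7987 43.3364 42.3521]
body2 px [257.2621 125.7664] centre [0.4705 0.3784 0.055 ] edges mm [41.5198 41.8446 42.8763] ang [42.094  43.6983 42.6858]
```

```bash
cat >> h.py <<'E'
def rect(im,info,box,f,z,name=''):
    x0,y0,x1,y1=box; c=im[y0:y1,x0:x1]; hsv=cv2.cvtColor(c,cv2.COLOR_BGR2HSV)
    m=cv2.morphologyEx(f(c.astype(int),hsv.astype(int)).astype(np.uint8),cv2.MORPH_OPEN,np.ones((3,3)))
    k=max(cv2.findContours(m,cv2.RETR_EXTERNAL,cv2.CHAIN_APPROX_NONE)[0],key=cv2.contourArea)
    rc=cv2.minAreaRect(k); pts=cv2.boxPoints(rc)+[x0,y0]
    w=np.array([onz('',q,z,info) for q in pts]); e=np.diff(w,axis=0)
    print(name,'px',np.add(rc[0],[x0,y0]),'centre',w.mean(0),'edges mm',1000*np.linalg.norm(e,axis=1),'ang',np.degrees(np.arctan2(e[:,1],e[:,0]))%90)
    return w.mean(0)
E
python3 - <<'E'
from h import *
np.set_printoptions(precision=4,suppress=True)
s,p,Rc=st(); print(p,s['qd']); info=K('wrist'); im=snap('wrist')
white=lambda c,h:(h[:,:,2]>150)&(h[:,:,1]<60)
rect(im,info,(215,85,300,170),white,.082,'stub'); rect(im,info,(215,85,300,170),lambda c,h:c[:,:,2]>c[:,:,1]-12,.06,'body')
for n,b in(('top',(138,222,158,245)),('side',(180,145,202,162))):
    I=cv2.imread(f'pics/{n}0.png'); rect(I,K(n),b,white,.082,n)
a=np.radians(42.2)
for ang in(a-np.pi/2,a): 
    Rt=frame([0,0,-1],[np.cos(ang),np.sin(ang),0]); print(np.degrees(ang)); rel(Rt,[.4705,.3784,.105]); 
print(s['joint_positions'])
E
```

```text
[0.4904 0.3381 0.2023] [-0.0352 -0.0003 -0.0561 -0.001  -0.0199  0.0006 -0.0062]
stub px [258.2378 133.273 ] centre [0.4729 0.3753 0.082 ] edges mm [19.3002 19.3468 19.6165] ang [41.4761 42.3174 41.761 ]
body px [258.3728 130.5139] centre [0.473  0.3754 0.06  ] edges mm [38.8882 39.0854 40.0926] ang [41.7359 43.1899 42.284 ]
top px [145.6538 230.2308] centre [0.4738 0.374  0.082 ] edges mm [21.1159 21.5749 21.0346] ang [39.5718 40.487  39.4103]
side px [190.  153.5] centre [0.4733 0.3729 0.082 ] edges mm [13.8109 18.2171 13.6653] ang [71.96   78.0615 71.9492]
-47.8
rel turn [72.6 -0.1 -0. ] shift [97.3 42.4 -0.7]
42.2
rel turn [-17.4  -0.   -0. ] shift [97.3 42.4 -0.7]
[-0.8104  0.215   0.1883  1.6279 -0.0411  1.3031 -0.1869]
```

>>> servo_tool:
  commands:
    - [[-9,0,0,30,20,0,87],[-17.4,0,0,60,38.7,0.5,87],[-17.4,0,0,110,38.7,0.5,87],[-17.4,0,0,110,38.7,0.5,87],[-17.4,0,0,110,38.7,0.5,87]]

```text
time: 1.75
position: [0.4736, 0.3768, 0.0942]
tool_rot: [-0.576, 1.491, 0.578]
ft_force: [1.0, 0.6, 0.7]
grip_width: 1.004
```

Run:
```python
from h import *
np.set_printoptions(precision=4,suppress=True)
s,p,Rc=st(); print(p,s['qd'],np.degrees(np.arctan2(Rc[1,2],Rc[0,2])))
rel(frame([0,0,-1],[np.cos(np.radians(42.1)),np.sin(np.radians(42.1)),0]),[.4733,.375,.023])
```

```text
[0.4736 0.3768 0.0942] [ 0.0078 -0.0198  0.0113 -0.0233  0.0025 -0.0053  0.0007] 42.26596600736281
rel turn [ 0.2  0.1 -0. ] shift [71.2 -1.1 -1.5]
```

>>> servo_tool:
  commands:
    - [[0,0,0,35,-1,-1,87],[0,0,0,69,-1,-1,87],[0,0,0,69,-1,-1,60],[0,0,0,69,-1,-1,20],[0,0,0,69,-1,-1,20]]
  newtons: 50

```text
time: 2.38
position: [0.4748, 0.3753, 0.0261]
tool_rot: [-0.575, 1.489, 0.577]
ft_force: [0.1, 0.7, 0.5]
grip_width: 0.744
```

>>> servo_tool:
  commands:
    - [[0,0,0,0,0,0,20],[0,0,0,0,0,0,20],[0,0,0,0,0,0,20]]

```text
time: 2.75
position: [0.4736, 0.3743, 0.0239]
tool_rot: [-0.576, 1.492, 0.576]
ft_force: [-0.6, 0.5, 2.3]
grip_width: 0.456
```

>>> servo_tool:
  commands:
    - [[0,0,0,-50,0,0,20],[0,0,0,-110,0,0,20],[0,0,0,-170,0,0,20],[0,0,0,-210,0,0,20],[0,0,0,-210,0,0,20]]

```text
time: 3.38
position: [0.4748, 0.3751, 0.2369]
tool_rot: [-0.574, 1.487, 0.577]
ft_force: [0.4, 0.6, -3.8]
grip_width: 0.458
```

```bash
cat >> h.py <<'E'
def dframe(psi,o):
    psi=np.radians(psi); f=np.array([-np.sin(psi),np.cos(psi),0]); u=np.array([0,0,1.]); c,s=np.cos(np.radians(25)),np.sin(np.radians(25))
    z=f*s+u*c; x=-f*c+u*s; return np.stack([x,np.cross(z,x),z],1),np.array(o,float)
E
python3 - <<'E'
from h import *
np.set_printoptions(precision=4,suppress=True)
D,o=dframe(3.6,[.6328,.026,.0786]); print(D)
s,p,Rc=st(); print(p,s['ft_force'],s['grip_width'],s['time'],s['joint_positions'])
Rt=np.stack([-D[:,2],-D[:,1],-D[:,0]],1)
i,f=K('wrist'); P=np.array(i['pose'])
for a,h in((.045,.11),(.055,.12)):
    pt=o+D@[0,a,h]; print(a,h,pt); rel(Rt,pt)
    P2=np.eye(4); P2[:3,:3]=Rt@Rc.T@P[:3,:3]; P2[:3,3]=pt+Rt@Rc.T@(P[:3,3]-p)
    print('drive',proj('',o+D@[0,0,.022],(dict(i,pose=P2),f)),'bottom edge',proj('',pt+Rt@[.024,.02,0],(dict(i,pose=P2),f)))
E
```

```text
[[ 0.0569  0.998  -0.0265]
 [-0.9045  0.0628  0.4218]
 [ 0.4226  0.      0.9063]]
[0.4748 0.3751 0.2369] [ 0.377   0.5869 -3.8373] 0.45781023286241534 3.375 [-0.829   0.2119  0.1367  1.5601 -0.0296  1.3651  0.047 ]
0.045 0.11 [0.6748 0.0752 0.1783]
rel turn [-50.6  23.6 -11. ] shift [  58.3 -356.5  -53.6]
drive [258.4505 132.2773] bottom edge [258.4059 187.4119]
0.055 0.12 [0.6845 0.0801 0.1874]
rel turn [-50.6  23.6 -11. ] shift [  49.3 -359.5  -43.1]
drive [258.4669 117.5859] bottom edge [258.4059 187.4119]
```

>>> servo_tool:
  commands:
    - [[-7.6,3.5,-1.6,0,-53,-8,20],[-15.2,7.1,-3.3,0,-107,-16,20],[-22.8,10.6,-5,0,-160,-24,20],[-30.4,14.2,-6.6,0,-214,-32,20],[-38,17.7,-8.2,0,-267,-40,20]]

```text
time: 4.0
position: [0.6229, 0.1477, 0.2301]
tool_rot: [-1.329, 1.521, 0.911]
ft_force: [0.0, 0.6, -4.9]
grip_width: 0.455
```

Run:
```python
from h import *
D,o=dframe(3.6,[.6328,.026,.0786]); s,p,Rc=st(); print(p,s['qd'])
# commanded pose from previous commanded (approx measured .4748,.3751,.2369)
R0=R.from_rotvec([-0.574,1.487,0.577]).as_matrix(); pc=np.array([.4738,.3745,.2335])+R0@np.array([0,-.267,-.040]); Rk=R0@R.from_rotvec([-38,17.7,-8.2],degrees=True).as_matrix()
print(pc)
Rt=np.stack([-D[:,2],-D[:,1],-D[:,0]],1); rel(Rt,o+D@[0,.045,.11],Rk,pc); rel(Rt,o+D@[0,.045,.11])
```

```text
[0.62293417 0.14768901 0.23007885] [ 3.34734023e-01  2.59717289e-01  6.58107389e-02 -2.27403155e-01
  5.03046817e-01 -6.31636323e-04  1.39789797e+00]
[0.62348941 0.14981787 0.23335276]
rel turn [-12.6   5.9  -2.8] shift [ 75.4 -60.4 -43.5]
rel turn [-12.1   5.5  -3.3] shift [ 71.5 -61.  -42.4]
```

>>> servo_tool:
  commands:
    - [[-6,3,-1.4,36,-30,-22,20],[-12.6,5.9,-2.8,75,-60,-43,20],[-12.6,5.9,-2.8,75,-60,-43,20],[-12.6,5.9,-2.8,75,-60,-43,20]]

```text
time: 4.5
position: [0.6727, 0.076, 0.1764]
tool_rot: [-1.578, 1.49, 1.012]
ft_force: [-0.7, 0.2, -3.5]
grip_width: 0.457
```

Run:
```python
from h import *
import json
s,p,Rc=st(); info=K('wrist'); im=snap('wrist','w2.png'); print(p,s['tool_rot'],s['qd'],s['time'],s['grip_width'])
json.dump({'p':p.tolist(),'R':Rc.tolist(),'i':{k:np.array(v).tolist() for k,v in info[0].items()},'f':info[1]},open('w2.json','w'))
```

```text
[0.67265391 0.07597813 0.17643703] [-1.57835415  1.49048682  1.01186579] [-0.01546395 -0.027279   -0.01011592 -0.03010586  0.00481728  0.00227072
  0.00410357] 4.5 0.4571374483974692
```

View pics/w2.png

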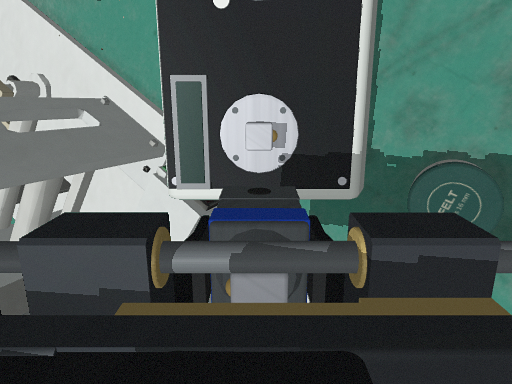

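The wrist view shows the drive's square top at (259,136) on the white boss (259,133). The held adapter is below it, its bottom edge at about (258,190), blue band at (260,213) and stub at (260,288). Now measure boss, square and yaw.

Run:
```python
from h import *
import json
np.set_printoptions(precision=4,suppress=True)
j=json.load(open('w2.json')); info=(j['i'],j['f']); p=np.array(j['p']); Rc=np.array(j['R'])
im=cv2.imread('pics/w2.png'); g=cv2.cvtColor(im,cv2.COLOR_BGR2GRAY)
D,o=dframe(3.6,[.6328,.026,.0786])
def onplane(uv,z):  # plane in drive frame
    c,d=ray('',uv,info); c=D.T@(c-o); d=D.T@d; return c+d*(z-c[2])/d[2]
m=np.zeros_like(g); m[80:188,205:312]=(g[80:188,205:312]>110); m=cv2.morphologyEx(m,cv2.MORPH_CLOSE,np.ones((5,5)))
k=max(cv2.findContours(m,cv2.RETR_EXTERNAL,cv2.CHAIN_APPROX_NONE)[0],key=cv2.contourArea)
h=cv2.convexHull(k)[:,0].astype(float)
q=np.array([onplane(u,0) for u in h])[:,:2]
A=np.c_[2*q,np.ones(len(q))]; c=np.linalg.lstsq(A,(q**2).sum(1),rcond=None)[0]; print('boss centre in D mm',c[:2]*1e3,'r',1e3*np.sqrt(c[2]+c[0]**2+c[1]**2), 'n',len(q))
print('ellipse px',cv2.fitEllipse(k))
# drive top patch
print(g[118:156:3,240:292:3])
# panel long edges
e=cv2.Canny(g,60,150)
for l in cv2.HoughLinesP(e,1,np.pi/360,40,minLineLength=60,maxLineGap=6)[:,0][:14]:
    a,b=onplane(l[:2],-.004),onplane(l[2:],-.004); v=b-a; print(l,(a*1e3).round(1)[:2],(b*1e3).round(1)[:2],'ang',np.degrees(np.arctan2(v[1],v[0]))%90)
# adapter predicted points
for t in([.024,.02,-.02],[.024,.02,.02],[-.036,.02,.02],[-.058,0,0],[-.058,-.01,-.01]): print(t,proj('',p+Rc@t,info))
```

```text
boss centre in D mm [-1.8435  0.7779] r 30.853475140866067 n 34
ellipse px ((258.5882873535156, 132.75924682617188), (77.2068862915039, 77.9326171875), 8.795858383178711)
[[212 214 211 214 209 203 205 207 206 205 201 203 200 206 203 200 201 201]
 [212 213 214 197 192 190 133 137 188 189 208 209 202 205 204 199 201 202]
 [213 214 191 188 188 185 189 185 184 183 186 138 136 140 137 133 201 203]
 [212 213 204 206 207 208 204 202 205 202 203 136 135 142 139 134 201 202]
 [212 213 206 206 206 204 206 205 201 205 203  88 136 141 137 131 202 202]
 [212 213 206 208 206 204 203 203 204 200 202 107  82 141 139 129 201 200]
 [212 214 201 209 208 205 203 202 201 203 201 113  92 140 140 128 200 201]
 [211 214 204 206 206 208 205 202 201 201 202 110  99 141 135 128 199 201]
 [212 212 202 210 209 201 205 204 203 199 201 137 132 141 138 125 199 201]
 [210 213 203 210 209 208 203 202 204 200 198 134 134 139 138 199 199 201]
 [209 212 196 217 211 209 209 206 199 204 198 203 199 207 204 199 199 199]
 [210 211 208 212 206 202 202 204 205 202 197 201 196 204 201 196 199 193]
 [209 209 207 211 204 200 200
[... 521 characters left out ...]
30493273437105
[364 117 372   0] [-85.3 -12.5] [-84.6 -96.6] ang 0.5144449656211947
[364 238 462 238] [-93.4  90.1] [-178.    89.6] ang 0.30218299546828575
[360 297 491 297] [-94.3 147.2] [-212.7  146.5] ang 0.32134346292906457
[157   4 167 169] [ 73.4 -93.3] [73.4 30.2] ang 89.99018721844918
[183 351 349 351] [ 68.7 205.3] [-88.2 204.4] ang 0.3405086666125783
[352 147 361   8] [-77.5  11.4] [-76.9 -91.3] ang 0.32148871720217187
[ 21   0 161 115] [173.1 -95.6] [ 75.5 -13.3] ang 49.86680205791674
[0.024, 0.02, -0.02] [222.0923 186.4412]
[0.024, 0.02, 0.02] [292.9261 186.5175]
[-0.036, 0.02, 0.02] [307.8481 224.1291]
[-0.058, 0, 0] [256.9028 300.9291]
[-0.058, -0.01, -0.01] [228.6219 325.9632]
```

Run:
```python
from h import *
import json
np.set_printoptions(precision=1,suppress=True)
j=json.load(open('w2.json')); info=(j['i'],j['f']); p=np.array(j['p']); Rc=np.array(j['R'])
im=cv2.imread('pics/w2.png')
D0,o=dframe(3.6,[.6328,.026,.0786]); o=o+D0@[-.00184,.00078,0]; D,_=dframe(3.9,o); print(o*1e3)
x0,y0,sc=205,110,6; c=cv2.resize(im[110:210,205:335],None,fx=sc,fy=sc,interpolation=cv2.INTER_CUBIC)
def dot(P,col):
    u=(proj('',P,info)-[x0,y0]+.5)*sc; cv2.circle(c,tuple(int(v) for v in u),3,col,-1)
for a in(-1,1):
  for b in(-1,1):
    dot(o+D@[.01*a,.01*b,.022],(0,0,255)); dot(o+D@[.01*a,.01*b,0],(0,255,0))
    dot(p+Rc@[.024,.02*a,.02*b],(255,0,255))
cv2.imwrite('pics/crop2.png',c)
Rt=np.stack([-D[:,2],-D[:,1],-D[:,0]],1); 
for h in(.060,.024): print(h,o+D@[0,0,h]); rel(Rt,o+D@[0,0,h])
```

```text
[633.5  27.7  77.8]
0.06 [0.6 0.1 0.1]
rel turn [-0.1 -0.1 -0.4] shift [50.4 42.5  0.3]
0.024 [0.6 0.  0.1]
rel turn [-0.1 -0.1 -0.4] shift [86.4 42.3  0.3]
```

View pics/crop2.png

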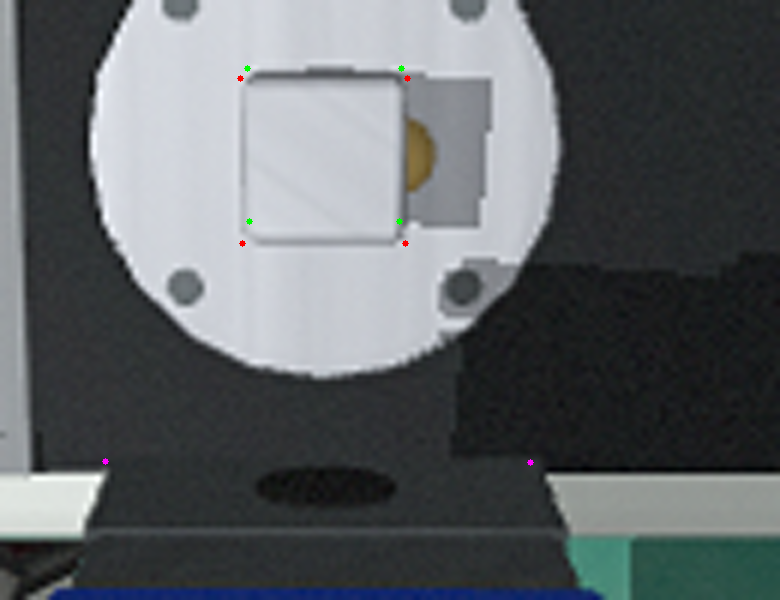

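The drive square's predicted corners (red) coincide with the picture within about 0.5 mm, and the adapter's bottom edge is at its predicted place within about 0.6 mm. Move over the drive.

>>> servo_tool:
  commands:
    - [[-0.1,-0.1,-0.4,10,21,0,20],[-0.1,-0.1,-0.4,25,42.5,0,20],[-0.1,-0.1,-0.4,48,42.5,0,20],[-0.1,-0.1,-0.4,48,42.5,0,20],[-0.1,-0.1,-0.4,48,42.5,0,20]]
  newtons: 60

```text
time: 5.18
position: [0.6332, 0.0537, 0.1367]
tool_rot: [-1.585, 1.477, 1.007]
ft_force: [0.3, 0.9, -2.5]
grip_width: 0.454
```

Run:
```python
from h import *
D,_=dframe(3.9,0); o=np.array([.6335,.0277,.0778]); s,p,Rc=st(); print(s['time'],s['qd'].round(3) if hasattr(s['qd'],'round') else s['qd'],s['ft_force'])
print('TCP in drive mm',(D.T@(p-o)*1e3).round(2)); Rt=np.stack([-D[:,2],-D[:,1],-D[:,0]],1); rel(Rt,o+D@[0,0,.024])
```

```text
5.175 [ 0.002 -0.     0.    -0.01   0.002 -0.002  0.   ] [ 0.33990783  0.87949716 -2.49689239]
TCP in drive mm [ 1.34  1.43 64.37]
rel turn [-0.   0.   0.1] shift [40.4  1.5  1.3]
```

>>> servo_tool:
  commands:
    - [[0,0,0,10,1.5,0.7,20],[0,0,0,16,1.5,0.7,20],[0,0,0,21,1.5,0.7,20],[0,0,0,25,1.5,0.7,20],[0,0,0,25,1.5,0.7,20]]

```text
time: 5.8
position: [0.632, 0.0431, 0.1123]
tool_rot: [-1.584, 1.478, 1.008]
ft_force: [1.1, 0.5, -3.0]
grip_width: 0.453
```

```bash
cat >> h.py <<'E'
def rep():
    D,_=dframe(3.9,0); o=np.array([.6335,.0277,.0778]); s,p,Rc=st()
    print(s['time'],'TCP in drive mm',(D.T@(p-o)*1e3).round(2),'F drive',(D.T@np.array(s['ft_force'])).round(1),'T',np.round(D.T@np.array(s['torque']),2),'w',s['grip_width']*87); Rt=np.stack([-D[:,2],-D[:,1],-D[:,0]],1); rel(Rt,o+D@[0,0,.024])
E
python3 -c "
from h import *
rep()"
```

```text
5.8 TCP in drive mm [ 0.61 -0.5  37.8 ] F drive [-1.7  1.2 -2.6] T [0.24 1.28 0.  ] w 39.42869806566009
rel turn [-0.   0.   0.1] shift [13.8 -0.5  0.6]
```

>>> servo_tool:
  commands:
    - [[0,0,0,4,0,0,20],[0,0,0,8,0,0,20],[0,0,0,11,0,0,20],[0,0,0,14,0,0,20],[0,0,0,15,0,0,20]]

```text
time: 6.42
position: [0.6325, 0.0366, 0.1007]
tool_rot: [-1.584, 1.479, 1.007]
ft_force: [-2.8, 6.0, 9.0]
grip_width: 0.455
```

```bash
python3 -c "
from h import *
rep()"
```

```text
6.425 TCP in drive mm [ 1.6  -0.38 24.51] F drive [-1.8 -2.4 10.8] T [-0.68  1.    0.05] w 39.57475717152437
rel turn [-0.1 -0.   0.1] shift [ 0.5 -0.4  1.6]
```

>>> servo_tool:
  commands:
    - [[0,0,0,1.5,0,0.3,20],[0,0,0,3,0,0.5,20],[0,0,0,3,0,0.5,20]]

```text
time: 6.8
position: [0.6327, 0.0367, 0.1006]
tool_rot: [-1.584, 1.478, 1.006]
ft_force: [-7.4, 7.7, 18.6]
grip_width: 0.455
```

```bash
python3 -c "
from h import *
rep(); info=K('wrist'); snap('wrist','w3.png'); rep()
im=cv2.imread('pics/w3.png'); cv2.imwrite('pics/crop3.png',cv2.resize(im[150:310,170:350],None,fx=3.3,fy=3.3,interpolation=cv2.INTER_CUBIC))"
```

```text
6.8 TCP in drive mm [ 1.49 -0.16 24.51] F drive [ 0.4 -6.8 20.3] T [-1.73  0.5   0.03] w 39.58871209134337
rel turn [-0.1 -0.   0.1] shift [ 0.5 -0.2  1.5]
6.85 TCP in drive mm [ 1.52 -0.17 24.49] F drive [ 0.6 -7.6 20.8] T [-1.69  0.51  0.02] w 39.74605460102243
rel turn [-0.1 -0.   0.1] shift [ 0.5 -0.2  1.5]
```

View pics/crop3.png

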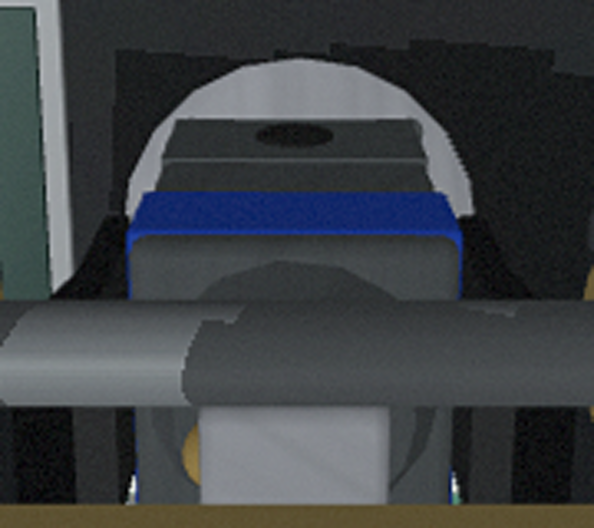

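Home as far as force tells: TCP stopped at 24.5 mm while the push rose from 13 to 23 N, and the crop shows the adapter's lower edge down on the boss. Relax, release, back off, go over to view the selector.

>>> servo_tool:
  commands:
    - [[0,0,0,-2.5,0,0,20],[0,0,0,-2.5,0,0,70],[0,0,0,-2.5,0,0,70],[0,0,0,-2.5,0,0,70],[0,0,0,-2.5,0,0,70]]

```text
time: 7.48
position: [0.6318, 0.0354, 0.0979]
tool_rot: [-1.584, 1.482, 1.007]
ft_force: [0.5, 0.7, -0.4]
grip_width: 0.774
```

>>> servo_tool:
  commands:
    - [[0,0,0,-30,0,0,70],[0,0,0,-65,0,0,70],[0,0,0,-105,0,0,70],[0,0,0,-105,45,0,70],[0,0,0,-105,84,0,70]]

```text
time: 8.1
position: [0.5443, 0.0749, 0.1936]
tool_rot: [-1.584, 1.48, 1.007]
ft_force: [0.5, -0.2, -0.7]
grip_width: 0.8
```

>>> servo_tool:
  commands:
    - [[0,0,0,0,0,0,70],[0,0,0,0,0,0,70],[0,0,0,0,0,0,70]]

```text
time: 8.48
position: [0.5461, 0.0746, 0.1934]
tool_rot: [-1.584, 1.48, 1.006]
ft_force: [-0.2, -0.6, -0.5]
grip_width: 0.804
```

Run:
```python
from h import *
import json
rep(); s,p,Rc=st(); info=K('wrist'); snap('wrist','w4.png'); print(p,s['qd'])
json.dump({'p':p.tolist(),'R':Rc.tolist(),'i':{k:np.array(v).tolist() for k,v in info[0].items()},'f':info[1]},open('w4.json','w'))
```

```text
8.475 TCP in drive mm [  1.09 -83.98 127.03] F drive [ 0.3 -0.2 -0.7] T [0.02 0.49 0.01] w 69.94482171538382
rel turn [-0.1 -0.1  0. ] shift [103.1 -83.9   1.4]
[0.54612655 0.07456682 0.19339198] [ 0.00063133  0.00524305 -0.00043294  0.00084347 -0.00115135  0.00036373
 -0.00061587]
```

View pics/w4.png

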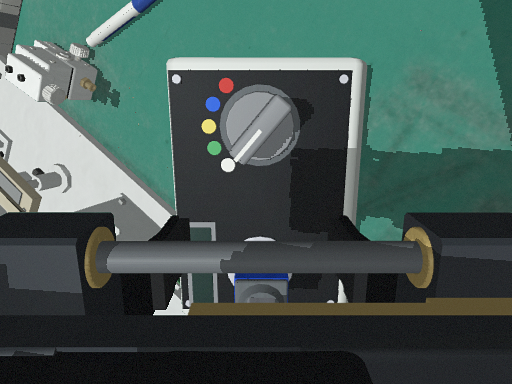

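The selector is at about (259,125), its white pointer line aimed at the white dot (228,165), so it stands at 0 and needs three clicks (75° clockwise). The blue adapter stays on the drive at (262,285). Check selector centre.

Run:
```python
from h import *
import json
np.set_printoptions(precision=2,suppress=True)
j=json.load(open('w4.json')); info=(j['i'],j['f']); p=np.array(j['p']); Rc=np.array(j['R'])
D,_=dframe(3.9,0); o=np.array([.6335,.0277,.0778])
im=cv2.imread('pics/w4.png'); g=cv2.cvtColor(im,cv2.COLOR_BGR2GRAY)
def onplane(uv,z):
    c,d=ray('',uv,info); c=D.T@(c-o); d=D.T@d; return (c+d*(z-c[2])/d[2])*1e3
print('expected px',proj('',o+D@[0,-.13,.004],info), proj('',o+D@[0,-.13,.041],info))
m=np.zeros_like(g); sub=im[75:175,210:305].astype(int); sat=sub.max(2)-sub.min(2)
m[75:175,210:305]=(sub.max(2)>62)&(sat<25); m=cv2.morphologyEx(m,cv2.MORPH_OPEN,np.ones((5,5)))
k=max(cv2.findContours(m,cv2.RETR_EXTERNAL,cv2.CHAIN_APPROX_NONE)[0],key=cv2.contourArea)
q=np.array([onplane(u,4) for u in k[:,0]])[:,:2]
for _ in range(6):
    A=np.c_[2*q,np.ones(len(q))]; c=np.linalg.lstsq(A,(q**2).sum(1),rcond=None)[0]; r=np.sqrt(c[2]+c[0]**2+c[1]**2)
    e=abs(np.linalg.norm(q-c[:2],axis=1)-r); q2=q[e<max(.8,np.percentile(e,85))]; 
    if len(q2)==len(q): break
    q=q2
print('disc',c[:2],'r',r,len(q))
w=np.zeros_like(g); w[125:168,230:265]=g[125:168,230:265]>215
ys,xs=np.nonzero(w); pl=np.array([onplane((x,y),41) for x,y in zip(xs,ys)])[:,:2]
l=cv2.fitLine(pl.astype(np.float32),cv2.DIST_HUBER,0,.01,.01).ravel(); print('pointer dir ang',np.degrees(np.arctan2(l[1],l[0])),'pt',l[2:],len(xs))
s,_,_=st(); print(np.array(s['joint_positions']))
phi=np.radians(140); z=D@[np.cos(phi),np.sin(phi),0]; Rt=frame(-D[:,2],z)
rel(Rt,o+D@[0,-.13,.075]); rel(Rt,o+D@[0,-.13,.014])
```

```text
expected px [259.21 126.35] [259.26 130.28]
disc [   3.44 -429.47] r 430.2543131200686 102
pointer dir ang 49.94689 pt [-1889.91 -6070.31] 188
[-0.62  0.22  0.19  1.72  0.37  1.39  1.11]
rel turn [39.9 -0.1  0. ] shift [51.9 45.9  1. ]
rel turn [39.9 -0.1  0. ] shift [112.9  45.9   1.1]
```

>>> servo_tool:
  commands:
    - [[10,0,0,15,15,0,70],[20,0,0,30,30,0,70],[30,0,0,50,46,1,70],[40,0,0,50,46,1,60],[40,0,0,50,46,1,60]]

```text
time: 9.15
position: [0.5011, 0.0514, 0.1475]
tool_rot: [-1.073, 1.595, 0.406]
ft_force: [0.0, 0.3, 0.1]
grip_width: 0.71
```

>>> servo_tool:
  commands:
    - [[0,0,0,0,0,0,60],[0,0,0,0,0,0,60]]

```text
time: 9.4
position: [0.5011, 0.0516, 0.1478]
tool_rot: [-1.073, 1.595, 0.406]
ft_force: [-0.3, -1.2, 0.2]
grip_width: 0.692
```

Run:
```python
from h import *
D,_=dframe(3.9,0); o=np.array([.6335,.0277,.0778]); rep()
phi=np.radians(140); z=D@[np.cos(phi),np.sin(phi),0]; Rt=frame(-D[:,2],z); rel(Rt,o+D@[0,-.13,.014])
```

```text
9.4 TCP in drive mm [  -0.23 -130.46   77.33] F drive [ 1.1 -0.3 -0.3] T [0.02 0.48 0.03] w 60.24414420467559
rel turn [-40.  -0.   0.] shift [  53.4 -100.1   83.6]
rel turn [ 0.  -0.   0.1] shift [63.3 -0.4  0.1]
```

>>> servo_tool:
  commands:
    - [[0,0,0,32,0,0,60],[0,0,0,63,0,0,60],[0,0,0,63,0,0,60],[0,0,0,63,0,0,5],[0,0,0,63,0,0,5]]
  newtons: 45

```text
time: 10.02
position: [0.5036, 0.026, 0.0918]
tool_rot: [-1.072, 1.592, 0.405]
ft_force: [0.3, 0.4, -0.5]
grip_width: 0.541
```

>>> servo_tool:
  commands:
    - [[0,0,0,0,0,0,5],[0,0,0,0,0,0,5],[0,0,0,0,0,0,5]]

```text
time: 10.4
position: [0.5026, 0.025, 0.0907]
tool_rot: [-1.072, 1.595, 0.405]
ft_force: [0.3, -0.3, 0.9]
grip_width: 0.206
```

```bash
python3 -c "
from h import *
rep()"
```

```text
10.4 TCP in drive mm [  -0.19 -130.79   14.32] F drive [0.6 0.3 0.7] T [-0.02  0.51  0.05] w 17.929067123134935
rel turn [-40.  -0.   0.] shift [  -9.6 -100.3   84. ]
```

>>> servo_tool:
  commands:
    - [[0,0,0,0,0,0,5],[6,0,0,0,0,0,5],[14,0,0,0,0,0,5],[20,0,0,0,0,0,5],[25,0,0,0,0,0,5]]

```text
time: 11.02
position: [0.5032, 0.0257, 0.0905]
tool_rot: [-0.734, 1.586, 0.047]
ft_force: [1.8, 1.2, -1.8]
grip_width: 0.178
```

```bash
cat >> h.py <<'E'
def ang():
    D,_=dframe(3.9,0); s,p,Rc=st(); v=D.T@Rc; print('jaw ang in D',np.degrees(np.arctan2(v[1,2],v[0,2])),'bar=',np.degrees(np.arctan2(v[1,2],v[0,2]))-90, s['joint_positions'])
E
python3 -c "
from h import *
rep();ang()"
```

```text
11.025 TCP in drive mm [  -0.83 -130.13   14.37] F drive [-1.7  1.9 -1.2] T [0.39 0.82 0.09] w 15.502028566838634
rel turn [-65.2   0.1   0.1] shift [ -9.4 -55.3 117.8]
jaw ang in D 114.80211893151295 bar= 24.80211893151295 [-0.67442299  0.20691396  0.29867184  1.95931162  0.38966938  1.15152461
 -0.06664561]
```

>>> servo_tool:
  commands:
    - [[6,0,0,0,0,0,5],[12,0,0,0,0,0,5],[19,0,0,0,0,0,5],[25,0,0,0,0,0,5],[25,0,0,0,0,0,5]]

```text
time: 11.65
position: [0.5037, 0.0257, 0.0904]
tool_rot: [-0.394, 1.525, -0.288]
ft_force: [4.7, 1.7, -5.1]
grip_width: 0.18
```

>>> servo_tool:
  commands:
    - [[6,0,0,0,0,0,5],[12,0,0,0,0,0,5],[19,0,0,0,0,0,5],[25,0,0,0,0,0,5],[25,0,0,0,0,0,5]]

```text
time: 12.28
position: [0.5043, 0.0257, 0.0905]
tool_rot: [-0.048, 1.414, -0.605]
ft_force: [6.7, 0.7, -6.2]
grip_width: 0.18
```

```bash
python3 -c "
from h import *
rep();ang()"
```

```text
12.275 TCP in drive mm [  -0.77 -129.08   14.42] F drive [-2.9  6.8 -5.5] T [ 1.37  1.11 -0.  ] w 15.654864718747165
rel turn [-1.15e+02  3.00e-01  1.00e-01] shift [ -9.   53.8 117.4]
jaw ang in D 65.04030884922875 bar= -24.95969115077125 [-0.74894582  0.21078409  0.38193999  1.96139447  0.37336582  1.14303221
 -0.91984732]
```

>>> servo_tool:
  commands:
    - [[0,0,0,0,0,0,5],[0,0,0,0,0,0,50],[0,0,0,0,0,0,50],[0,0,0,0,0,0,50],[0,0,0,0,0,0,50]]

```text
time: 12.9
position: [0.5023, 0.0247, 0.0906]
tool_rot: [-0.049, 1.417, -0.609]
ft_force: [0.1, 0.7, -0.4]
grip_width: 0.53
```

>>> servo_tool:
  commands:
    - [[0,0,0,-35,0,0,60],[0,0,0,-80,0,0,60],[0,0,0,-130,0,0,60],[0,0,0,-130,-45,0,60],[0,0,0,-130,-45,0,60]]

```text
time: 13.52
position: [0.4823, 0.0393, 0.2274]
tool_rot: [-0.044, 1.415, -0.611]
ft_force: [0.6, 0.6, -0.3]
grip_width: 0.685
```

>>> servo_tool:
  commands:
    - [[0,0,0,0,0,0,60],[0,0,0,0,0,0,60]]

```text
time: 13.78
position: [0.4821, 0.0423, 0.2248]
tool_rot: [-0.05, 1.418, -0.609]
ft_force: [-0.2, 1.5, 0.4]
grip_width: 0.689
```

Run:
```python
from h import *
rep(); a=snap('wrist','w5.png'); b=snap('side','s5.png')
c=cv2.resize(b[140:290,180:320],(360,386)); c=cv2.resize(c,(358,384)); cv2.imwrite('pics/end.png',cv2.resize(np.hstack([a,c]),(800,353)))
D,_=dframe(3.9,0); o=np.array([.6335,.0277,.0778])
for h in(.06,.082): print('stub/body top expected side px',proj('side',o+D@[0,0,h]),proj('wrist',o+D@[0,0,h]))
```

```text
13.775 TCP in drive mm [  39.63 -150.1   143.76] F drive [-1.1 -0.1  1. ] T [-0.04  0.46  0.04] w 59.94773158222601
rel turn [-1.15e+02 -1.00e-01  1.00e-01] shift [119.6  99.5 119.3]
stub/body top expected side px [266.22131288 189.95131043] [435.60770972  50.87802681]
stub/body top expected side px [265.11046342 182.59890209] [453.63543007  45.94722428]
```

View pics/end.png

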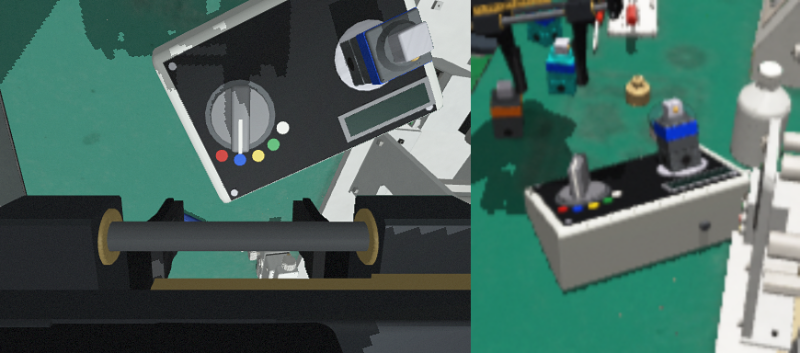

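The end picture shows the pointer line on the blue dot (240,159) and the blue adapter standing on the boss, stub near (412,42). One numeric check of the seating.

Run:
```python
from h import *
np.set_printoptions(precision=2,suppress=True)
D,_=dframe(3.9,0); o=np.array([.6335,.0277,.0778]); info=K('wrist')
im=cv2.imread('pics/w5.png'); sd=cv2.imread('pics/s5.png'); hs=cv2.cvtColor(im,cv2.COLOR_BGR2HSV); h2=cv2.cvtColor(sd,cv2.COLOR_BGR2HSV)
sc=5; c=cv2.resize(im[5:115,355:485],None,fx=sc,fy=sc,interpolation=cv2.INTER_CUBIC)
def sq(img,n,x0,y0,s,h,w,col):
    P=np.array([proj(n,o+D@[a*w,b*w,h]) for a,b in((1,1),(1,-1),(-1,-1),(-1,1))]); cv2.polylines(img,[((P-[x0,y0]+.5)*s).astype(np.int32)],True,col,1)
for h,w,col in((.082,.01,(0,0,255)),(.06,.02,(0,255,0)),(0,.02,(255,0,255))): sq(c,'wrist',355,5,sc,h,w,col)
e=cv2.resize(sd[165:225,230:300],None,fx=9,fy=9,interpolation=cv2.INTER_CUBIC)[:550]
e=cv2.resize(sd[165:220,245:290],(450,550),interpolation=cv2.INTER_CUBIC)
for h,w,col in((.082,.01,(0,0,255)),(.06,.02,(0,255,0)),(0,.02,(255,0,255))): sq(e,'side',245,165,10,h,w,col)
o2=cv2.hconcat([cv2.resize(c,(470,398)),cv2.resize(e,(326,398))]); cv2.imwrite('pics/seat.png',o2)
```

```text
(no output)
```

View pics/seat.png

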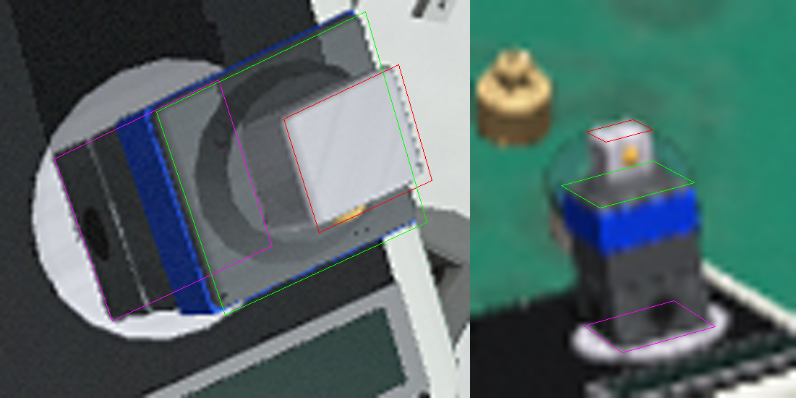

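The seat crop shows the predicted seated outlines on the adapter in both views. The lower end matches within about a pixel, and the stub is about 2 px nearer the boss, not farther. The gripper is clear, so I hand in.

```bash
python3 -c "
from h import *
s,p,_=st(); print(s['time'],s['ft_force'],s['qd']); print(close_job())"
```

```text
13.875 [ 0.66161765 -0.31410843 -0.35502336] [ 0.00070544 -0.00110716  0.00379259 -0.00157608  0.00154457  0.00335364
  0.00017378]
the job is handed in; nothing more can be done
None
```

The torque checker is set up for the blue range, and I handed the job in at 13.9 s; no verdict was reported. I took the dark steel adapter with the blue band, pushed it onto the square drive, then turned the selector from white through three clicks to blue. I released everything and moved the arm clear.

- **Seating:** the push stopped solid within about 0.5 mm of the expected home height, with the force rising to about 23 N. In both final views the adapter's lower end matches the seated outline to about a pixel.
- **Stub:** it showed about 2 px (roughly 2 mm) off its predicted place in the wrist view. That would be a lean of about 0.03 rad or calibration error, and it lies towards the boss, not away from it.
- **Ball:** I could not see the spring ball in its dimple, so the click is inferred from the force and height.
- **Selector:** the pointer line is on the blue dot, and the jaws were within 0.1° of blue when I let go.
- **Other things:** I did not touch the orange adapter, the turquoise look-alikes, the bottle, tin or marker at any point. I did not measure their positions again at the end.

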